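Free a meter cover from its inclined mould and nest it on the stack

ROBOT

A 6-joint arm with a two-finger parallel gripper is mounted at the origin on the work surface. World frame = base frame: x ahead of the robot, y to its left, z up, the work surface at z = 0. Lengths are in m, angles in rad, forces in N, time in s.
With the tool pointing down it reaches from about 0.35 to 0.975 m from the base axis. Payload 4.9 kg.
Tool frame: the origin (TCP) lies midway between the tips of the shut fingers; the grasp point (between the pads) lies 19 mm behind it (ctrl.hold_point_z is the distance from the TCP to the grasp point, in m); z points along the fingers, y is the line along which they close (so a half turn about z gives the same grasp; the last joint's range is limited). The gripper opens to 85 mm and grips with 20 to 120 N. Pads are 22 mm wide; open, the fingers measure 114 mm over their backs; the gripper's body (76 mm by 85 mm) begins 54 mm behind the grasp point. The pads swing forward as they close: fully open they stand 13 mm farther back than shut.
Start: joints at [1.155, 0.053, 1.613, -0, 1.476, -0.119], TCP at [0.183, 0.598, 0.231] pointing down, gripper open.
Joint ranges: [-3.01, 3.01], [-1.01, 2.22], [0.06, 2.58], [-1.02, 4.17], [0.09, 2.62], [-3.14, 3.14]. Speed limits (rad/s): [2.57, 2.57, 3.14, 3.14, 3.14, 3.14].

INTERFACE

Orientations are given as a rotation vector (axis times angle).
In Python, from station import status, viewer, finish_job, ctrl gives the robot as it stands.
- The arm moves only by the shell command python3 -m jog 'ROWS' [FORCE]. ROWS is JSON, a list of rows, each a list of 7 numbers: the turn, a rotation vector about the tool's x, y, z each as a share of 5 degrees, from -1 to 1, then the shift along the tool's x, y, z each as a share of 30 mm, from -1 to 1, then the opening, from -1 (shut) to 1 (fully open). A call has 1 to 5 rows; each row shifts and turns the commanded pose from where the row before left it, along the tool's axes as they then stand; what a row does not reach is not made up. A row lasts 1/8 s, in which the tool goes at most 62.5 mm and 10.7 degrees, less where a joint would pass 70% of its speed; a pose out of reach is approached as far as the arm can. A call with a number of a shift or a turn outside -1 to 1 is refused whole. A call with a gripper value outside its range is refused whole. The fingers move at their own pace and stop on an object; FORCE is the grip in N (left out, the last holds). Time passes only in rows, so rows that do not move let the fingers close. It gives the time, the measured TCP pose, the force, the opening and the grip force at its end, in the units of the state.
- status.get_obs(): the state, without advancing time (a new reading comes with each control period).
- viewer.get_image(name): name is "side" or "top" or "wrist"; returns a dict with "img" (400x640x3 uint8, red, green, blue), "fovy" (degrees; the focal length in pixels is half the picture's height over the tangent of half this angle, whatever the lens; pixels are square), "cx", "cy" (the principal point, pixels), "rvec" (rotation vector, rad) and "tvec" (3), from world to camera coordinates, as OpenCV has them. Camera axes: x right, y down, z forward; pixel columns grow to the right and rows downward; lengths in m; the calibration is good to about 2 mm. The wrist camera is an equidistant fisheye: a pixel r from the principal point sees the ray r / f radians off the axis. A picture is of the moment at which its call begins. There is no depth.
- finish_job(): hands the job in; it is judged then, once.
The state is a dict: "t": time; "q": joint angles; "dq": joint speeds; "effort": joint torques, N m; "tool_pos": TCP position; "tool_rot": TCP orientation; "contact_force": force on the tool from outside, world axes, zero at the start; "wrist_torque": the same for the moment, N m; "opening": finger opening in m; "grip_force": force on a finger pad.
Only numpy, scipy, OpenCV 4.12 (cv2) and the standard library are available. Lean on these libraries where they do the work, as an engineer would, in place of code of your own. Each camera call takes 0.05 s, during which the arm holds its last target. There are 200 camera calls.

TASK

Lift the blue meter cover out of the inclined mould: it is caught on a core pin stuck out, unseen, at one end of the cavity, so feel which end holds it and slide the cover off the pin towards the other end before lifting. Nest it upright and fully home in the top one of the stacked covers, keeping hold of it until it is seated, then let go. Leave the stack standing in its frame and the things around undisturbed.

Things in the scene. Friction and masses are not known exactly. Their poses are not given: they have to be found in the camera images.
- cover: Blue rigid plastic cover, 70 g, hollow, open top, 48 mm tall. Square foot 22 mm tall, 46 wide below tapering to 50, with a hooded window (16 wide, 8 to 16 mm up) in each y side; above it a square collar 26 tall, 58 wide outside, 53 inside. Origin: centre of underside; z to the open rim. Starts in the mould, aligned with the block, its top 20 mm above the block's face.
- stack_upper: Same as cover; the top one of the two stacked upright on the stand. Nesting: a cover's foot goes inside the collar below until its shoulder rests on that rim; its origin is then 26 mm above the one below and its whole collar stands above the rim. Clearance a side 1.5 mm at the shoulder, 3.5 mm at the foot's tip. Quarter turns are equal. Stack yaw varies.
- stack_lower: Same as cover; the bottom one of the stack, upright, its foot standing loosely in the stand's low square frame. Origin: centre of its underside, 8 mm above the table.
- stand: Fixed black rubber mat, 150 x 150 x 8 mm, with a 12 mm tall square plastic frame in its middle that holds the foot of the stack. Origin: centre of its underside, z up.
- mould: Fixed base of the casting mould: a 150 (x) x 130 (y) mm steel plate carrying the inclined mould block. Origin: centre of its underside on the table, z up. Its yaw varies; at yaw 0 the mould leans towards the robot.
- block: Aluminium mould block 110 x 110 x 50 mm, fixed on the base, leaning 0.35 rad (20 degrees) to the base's -x side. Origin: centre of underside; z: cavity axis, the way the cover comes out; y level. Top face z = 50 mm. Cavity in its middle 62 mm (x) by 82 mm (y), floor at z = 22 mm: the cover starts centred, 12 mm free at each y end, 2 mm at the x sides. Green bosses 15 mm proud at both y ends.
- core_level (a point): Middle of the cavity at the height of the two side-core pins (6 mm thick, along the block's y, one in each green boss, 34 mm above the block's underside). One pin, +y or -y end unknown, is stuck 26 mm out into the cavity, 9 mm into the window of the centred cover: straight lifting jams firmly within 3 mm. 12 mm towards the other end (collar at the cavity's end) the cover is off the pin by 3 mm.
- multimeter: Bystander: yellow hand multimeter lying flat, 170 x 85 x 44 mm, loose. Origin: centre of its underside.
- meter: Bystander: electricity meter, black base and clear cover, 110 x 150 x 85 mm, loose. Origin: centre of its underside.
- mug: Bystander: white mug, 80 mm diameter, 90 mm tall, loose. Origin: centre of its underside.
- screwdriver: Bystander: red-handled screwdriver, 170 mm long, about 30 mm thick, lying along its x, loose. Origin: underside, middle.
Mind the look-alikes: they are no part of the job. What is shaped like the cover but purple is not meant. Leave any yellow look-alike of the mould alone.

How it is judged:
On the way, in this order (a step that is already met when the one before it is completed fails the run):
1. the cover is held by the fingers, lifted clear of the mould (z of cover in the frame of block above 0.06 m and contact force between the fingers and cover above 0.5 N), for 0.1 s.
2. the cover is down inside the top cover of the stack (within 4 mm of fully home) while the fingers still hold it (z of cover in the frame of stack_upper between 0.023 and 0.03 m and x of cover in the frame of stack_upper between -0.003 and 0.003 m and y of cover in the frame of stack_upper between -0.003 and 0.003 m and contact force between the fingers and cover above 0.5 N), for 0.1 s.
At the end, for the whole second after the job is handed in: Cover upright (0.08 rad) and at rest in the top stacked cover: origin 23 to 28 mm above its origin, within 2.5 mm in x and y. Stacked covers nested (28.5 mm, axes 4 mm) and upright in the frame (6 mm, underside below 12 mm). Each bystander within 30 mm of its start (z of cover in the frame of stack_upper between 0.023 and 0.028 m and x of cover in the frame of stack_upper between -0.0025 and 0.0025 m and y of cover in the frame of stack_upper between -0.0025 and 0.0025 m and angle between each of cover, stack_lower's own z axis and vertical below 0.08 rad and linear speed of cover below 0.02 m/s and z of stack_upper in the frame of stack_lower below 0.0285 m and horizontal distance between stack_upper and stack_lower below 0.004 m and horizontal distance between stack_lower and stand below 0.006 m and height (world z) of stack_lower below 0.012 m and distance of each of multimeter, meter, mug, screwdriver from where it was at the start of the episode below 0.03 m); the robot touches nothing.
It fails at once if a bystander is moved by 30 mm or more (distance of any of multimeter, meter, mug, screwdriver from where it was at the start of the episode above 0.03 m).
It fails at once if the stack is knocked over or pulled out of its frame (angle between any of stack_upper, stack_lower's own z axis and vertical above 0.4 rad or horizontal distance between stack_lower and stand above 0.02 m).
It also fails if it takes over 48 s, if anything falls off the work surface, if the arm or the gripper's body presses on something with over 40 N, if the wrist force passes 120 N, or if a joint passes its speed limit or range.

## Working session

There is one attempt and no reset: what is moved stays moved. The work goes in short steps, Python scripts to look and compute and a shell command to move; the robot and the scene stay as the last step left them, time stands still between calls to the robot, and variables do not carry over. Pictures are saved under pics/ and viewed, at most 13 in all, crops included, and the job is handed in when it is done.

```bash
mkdir -p pics; ls; python3 - <<'E'
from station import status, viewer, ctrl
import cv2,numpy as np
print(status.get_obs(), ctrl.hold_point_z)
for n in("top","side","wrist"):
    d=viewer.get_image(n); cv2.imwrite(f"pics/{n}0.png",d["img"][...,::-1]); np.savez(f"pics/{n}0.npz",**d)
    print(n,d["fovy"],d["cx"],d["cy"],d["rvec"],d["tvec"])
a=cv2.imread("pics/top0.png");b=cv2.imread("pics/side0.png")
cv2.imwrite("pics/both.png",cv2.resize(np.vstack([a,b]),(480,600)))
E
```

```text
pics
{'t': 0.0, 'q': array([ 1.15501063e+00,  5.33844795e-02,  1.61428028e+00,  1.14584139e-05,
        1.47598009e+00, -1.19007822e-01]), 'dq': array([-3.88677916e-04, -5.39632812e-04, -6.13209988e-05,  2.22721737e-03,
       -1.28581324e-03, -3.26055417e-04]), 'effort': array([-2.43578106e-04, -3.93684947e+01, -3.70177639e+01, -1.01689232e-04,
        6.94522445e-03,  1.15445249e-05]), 'tool_pos': array([0.18252776, 0.59711362, 0.23005408]), 'tool_rot': array([-4.64388340e-01, -3.10651935e+00,  3.10374681e-03]), 'contact_force': array([ 0.36984826,  0.06693009, -0.20525384]), 'wrist_torque': array([ 0.00818961, -0.02687816, -0.0291639 ]), 'grip_force': 0.0, 'opening': 0.08502381416947821} 0.0187
top 43.015388619925865 312.66485846287355 196.0864443764457 [ 2.19019105 -2.18195994  0.09264434] [-0.00828672  0.54520448  1.0838071 ]
side 56.04053519032801 327.66259206206786 199.65091451228196 [ 2.14308348 -0.07590849  0.01660018] [-0.53806974  0.08436606  0.92750801]
wrist 65.70646984690485 320.3640259092606 195.36479689799575 [-2.30087038 -1.69999365 -0.28228025] [-0.62396432 -0.04013337  0.38181203]
```

View pics/top0.png

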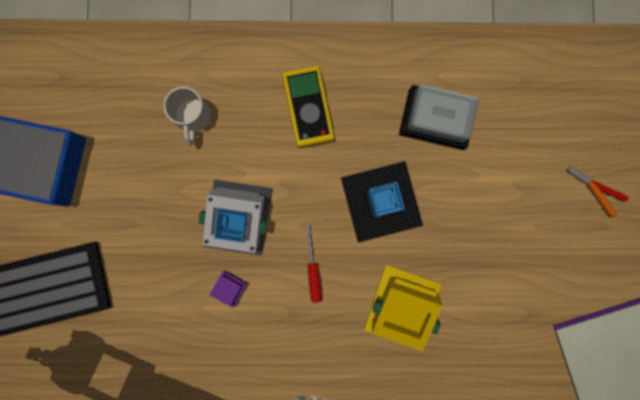

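View pics/side0.png

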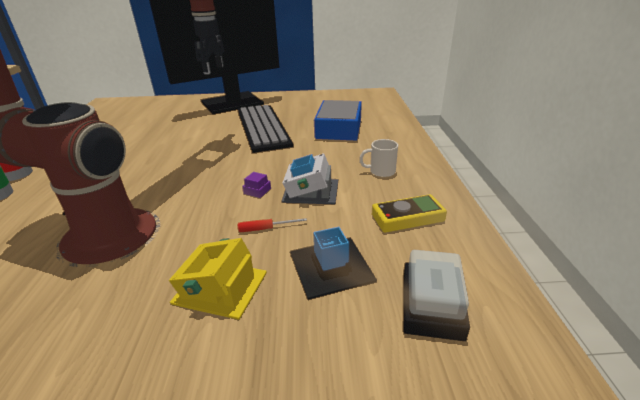

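Top view: the blue cover in the grey mould is at (233,225), and the blue stack on the black mat is at (386,200). The look-alikes are a purple cover (228,289) and a yellow mould (405,308). The meant ones are the blue cover in the aluminium block with green bosses, and the blue stack on black rubber. I'll confirm in an enlarged crop and get coarse positions.

```bash
cat > h.py <<'E'
import cv2,numpy as np
from scipy.spatial.transform import Rotation as R
from station import status, viewer
def grab(n,tag):
    d=viewer.get_image(n); cv2.imwrite(f"pics/{n}{tag}.png",d["img"][...,::-1]); np.savez(f"pics/{n}{tag}.npz",**d); return d
def load(n,tag): return dict(np.load(f"pics/{n}{tag}.npz"))
def ray(d,px,fish=False):
    f=200/np.tan(np.radians(float(d["fovy"])/2)); p=np.atleast_2d(px)-[float(d["cx"]),float(d["cy"])]
    if fish:
        r=np.linalg.norm(p,axis=1,keepdims=True)+1e-9; v=np.hstack([p/r*np.sin(r/f),np.cos(r/f)])
    else: v=np.hstack([p/f,np.ones((len(p),1))])
    M=R.from_rotvec(d["rvec"]).as_matrix(); v=v@M
    return -M.T@d["tvec"], v/np.linalg.norm(v,axis=1,keepdims=True)
def proj(d,X,fish=False):
    f=200/np.tan(np.radians(float(d["fovy"])/2)); c=R.from_rotvec(d["rvec"]).apply(np.atleast_2d(X))+d["tvec"]
    if fish:
        r=np.linalg.norm(c[:,:2],axis=1,keepdims=True)+1e-12; q=c[:,:2]/r*np.arctan2(r,c[:,2:])*f
    else: q=c[:,:2]/c[:,2:]*f
    return q+[float(d["cx"]),float(d["cy"])]
def plane(d,px,z,fish=False):
    o,v=ray(d,px,fish); return o+v*((z-o[2])/v[:,2])[:,None]
def tri(rays):
    A=0;b=0
    for o,v in rays:
        P=np.eye(3)-np.outer(v,v); A=A+P;b=b+P@o
    X=np.linalg.solve(A,b); return X,[np.linalg.norm((np.eye(3)-np.outer(v,v))@(X-o))*1e3 for o,v in rays]
def blobs(img,lo,hi,amin=30):
    m=cv2.inRange(cv2.cvtColor(img,cv2.COLOR_RGB2HSV),np.array(lo),np.array(hi))
    n,l,s,c=cv2.connectedComponentsWithStats(m); return [(s[i],c[i],l==i) for i in range(1,n) if s[i][4]>amin]
E
python3 - <<'E'
from h import *
for n in("top","side"):
    d=load(n,"0")
    for nm,lo,hi in(("blue",(95,90,60),(112,255,255)),("green",(70,90,30),(92,255,200))):
        for s,c,m in blobs(d["img"],lo,hi,15): print(n,nm,s,c.round(1),plane(d,c,.09)[0].round(3))
    
a=cv2.imread("pics/top0.png");b=cv2.imread("pics/side0.png");w=cv2.imread("pics/wrist0.png")
r=lambda x:cv2.resize(x,(400,300),interpolation=cv2.INTER_CUBIC)
cv2.imwrite("pics/c1.png",np.vstack([np.hstack([r(a[177:267,180:300]),r(a[155:245,326:446])]),np.hstack([r(b[140:230,250:370]),r(w)])]))
E
```

```text
top blue [  0 117  72  87 818] [ 46.1 162.2] [0.607 0.539 0.09 ]
top blue [368 181  37  36 968] [385.8 198.9] [ 0.535 -0.155  0.09 ]
top blue [215 209  32  33 885] [230. 225.] [0.48  0.162 0.09 ]
top green [200 212   4  11  31] [202.  217.5] [0.496 0.219 0.09 ]
top green [259 220   7  14  63] [262.  226.8] [0.477 0.097 0.09 ]
top green [375 300   6  13  48] [377.6 306.2] [ 0.319 -0.137  0.09 ]
top green [433 323   6   9  22] [436.2 327.4] [ 0.277 -0.254  0.09 ]
side blue [  0   0  47 106 354] [22.1 51.7] [-1.3    1.879  0.09 ]
side blue [ 130    0   94   95 2339] [164.2  57.3] [-0.317  1.578  0.09 ]
side blue [ 238    0   77   92 4004] [287.7  51.2] [0.399 1.64  0.09 ]
side blue [  0  32  15  32 193] [ 5.2 50.9] [-1.434  1.925  0.09 ]
side blue [ 12  73  24  37 313] [22.4 90.8] [-0.755  0.976  0.09 ]
side blue [315 102  46  38 964] [337.7 127.3] [0.599 0.406 0.09 ]
side blue [291 155  24  22 343] [302.1 165.4] [0.48  0.145 0.09 ]
side blue [314 227  35  32 652] [333.4 240.8] [ 0.541 -0.183  0.09 ]
side green [298 179  10   9  38] [303.1 181.8] [0.482 0.057 0.09 ]
side green [184 281  17  13 114] [192.7 285.8] [ 0.289 -0.285  0.09 ]
```

View pics/c1.png

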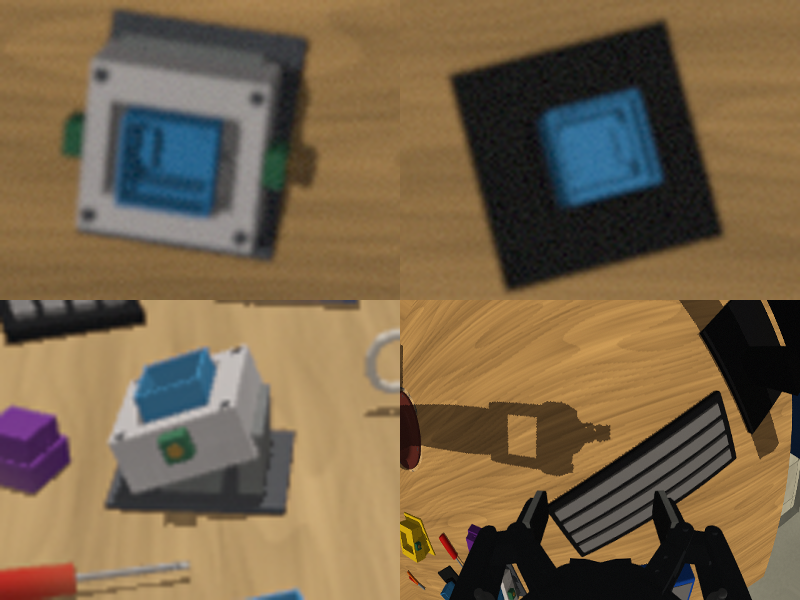

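The crop confirms it: the cover is blue, in the aluminium mould with green bosses (left one at the +y side), and leans towards the robot with a yaw of about -0.15. The stack is blue, on a mat rotated by about 15°. Next I'll plan a closer wrist view.

```bash
cat >> h.py <<'E'
def axes(z,y):
    z=np.array(z)/np.linalg.norm(z); y=np.array(y)-np.dot(y,z)*z; y/=np.linalg.norm(y); return np.column_stack([np.cross(y,z),y,z])
def blockR(yaw): return R.from_euler('z',yaw).as_matrix()@R.from_euler('y',-.35).as_matrix()
def plan(p,M,obs=None):
    o=obs or status.get_obs(); T=R.from_rotvec(o["tool_rot"]); w=(T.inv()*R.from_matrix(M)).as_rotvec()
    print("t",round(o["t"],2),"turn units",(np.degrees(w)/5).round(2),"then shift in NEW axes",(M.T@(p-o["tool_pos"])/.03).round(2),"in OLD axes",(T.inv().apply(p-o["tool_pos"])/.03).round(2))
E
python3 - <<'E'
from h import *
d=load("wrist","0");o=status.get_obs();T=R.from_rotvec(o["tool_rot"])
c,v=ray(d,[float(d["cx"]),float(d["cy"])],True)
print(T.as_matrix().round(3)); print("cam in tool",T.inv().apply(c-o["tool_pos"]).round(4),T.inv().apply(v[0]).round(3), "img axes in tool",T.inv().apply(R.from_rotvec(d["rvec"]).as_matrix()[:2]).round(2))
B=blockR(-.154); M=axes(-B[:,2],B[:,1]); print(M.round(3))
C=np.array([.48,.16,.09]); plan(C+B[:,2]*.13,M)
E
```

```text
[[-0.956  0.293 -0.001]
 [ 0.293  0.956 -0.001]
 [ 0.    -0.002 -1.   ]]
cam in tool [ 0.0852 -0.     -0.1428] [-0.325 -0.001  0.946] img axes in tool [[-0.    1.    0.  ]
 [-0.95 -0.   -0.33]]
[[-0.928  0.153  0.339]
 [ 0.144  0.988 -0.053]
 [-0.343  0.    -0.939]]
t 0.15 turn units [-0.3  -4.01 -1.62] then shift in NEW axes [ -9.7  -12.88   4.19] in OLD axes [-12.27 -11.25   0.62]
```

```bash
python3 -m jog '[[0,0,0,-1,-0.92,0,1],[0,0,0,-1,-0.92,0,1],[0,0,0,-1,-0.92,0,1],[0,0,0,-1,-0.92,0,1],[0,0,0,-1,-0.92,0,1]]' >/dev/null; python3 -m jog '[[0,0,0,-1,-0.92,0,1],[0,0,0,-1,-0.92,0,1],[0,0,0,-1,-0.92,0,1],[0,0,0,-1,-0.92,0,1],[0,0,0,-1,-0.92,0,1]]' >/dev/null; python3 -m jog '[[0,0,0,-1,-0.92,0,1],[0,0,0,-1,-0.92,0,1],[-0.1,-1,-0.4,0,0,0,1],[-0.1,-1,-0.4,0,0,0,1],[0,-1,-0.4,0,0,0,1]]'; python3 -m jog '[[0,-1,-0.4,0,0,0,1],[0,0,0,0,0,0,1]]'
python3 - <<'E'
from h import *
d=grab("wrist","1"); o=status.get_obs(); print(o["contact_force"])
B=blockR(-.154); plan(np.array([.48,.16,.09])+B[:,2]*.13,axes(-B[:,2],B[:,1]))
E
```

```text
t: 2.02
tool_pos: [0.4302, 0.1753, 0.2311]
tool_rot: [0.276, 2.864, -0.032]
contact_force: [0.3, -0.0, 0.3]
opening: 0.0854
grip_force: 0.0
t: 2.28
tool_pos: [0.429, 0.1759, 0.2304]
tool_rot: [0.218, 2.786, -0.048]
contact_force: [0.5, 0.7, 0.0]
opening: 0.0853
grip_force: 0.0
[-0.20141197 -0.3960084  -0.06182882]
t 2.33 turn units [-0.09 -0.02 -0.02] then shift in NEW axes [-0.02 -0.26  0.68] in OLD axes [-0.03 -0.26  0.68]
```

View pics/wrist1.png

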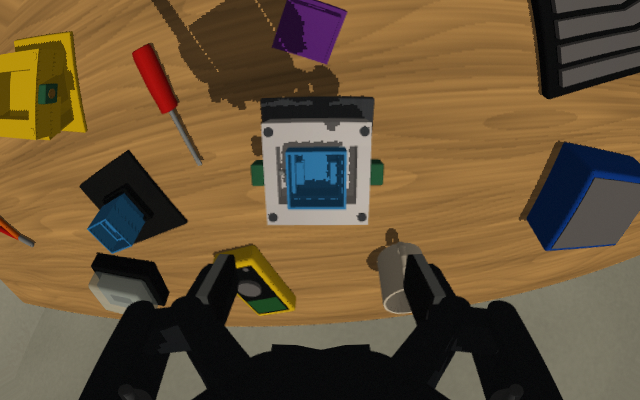

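The wrist view shows the cover rim at (286–348, 149–210) and the block face's four screws near (267,131), (364,131), (273,217) and (361,217). The stack is at (117,222). I'll take a second view shifted sideways so I can triangulate.

```bash
python3 -m jog '[[0,0,0,0,-1,0,1],[0,0,0,0,-1,0,1],[0,0,0,0,-1,0,1],[0,0,0,0,0,0,1]]'|head -2
python3 - <<'E'
from h import *
d=grab("wrist","2")
for k in "12":
    d=load("wrist",k); img=d["img"]
    print(k,"blue",[(s[:5],c.round(1)) for s,c,m in blobs(img,(95,90,50),(112,255,255),200)])
    hsv=cv2.cvtColor(img,cv2.COLOR_RGB2HSV); white=((hsv[...,1]<40)&(hsv[...,2]>150)).astype(np.uint8)*255
    n,l,s,c=cv2.connectedComponentsWithStats(white)
    for i in range(1,n):
        if s[i][4]<1500: continue
        h=np.zeros_like(white); m=(l==i).astype(np.uint8)
        cs,hier=cv2.findContours(m,cv2.RETR_CCOMP,cv2.CHAIN_APPROX_NONE)
        print(" white",s[i],[ (cv2.minEnclosingCircle(q)[0],round(cv2.contourArea(q))) for q,hh in zip(cs,hier[0]) if hh[3]>=0 and cv2.contourArea(q)>8])
a=cv2.imread("pics/wrist1.png")[85:245,60:400];b=cv2.imread("pics/wrist2.png")[85:245,140:480]
cv2.imwrite("pics/c2.png",cv2.resize(np.vstack([a,b]),(638,600),interpolation=cv2.INTER_NEAREST))
E
```

```text
t: 2.82
tool_pos: [0.4164, 0.0852, 0.2324]
1 blue [(array([ 544,  143,   96,  108, 2171], dtype=int32), array([598.3, 178.6])), (array([ 285,  147,   62,   62, 3691], dtype=int32), array([315.9, 177.6])), (array([  87,  194,   58,   59, 2071], dtype=int32), array([117.2, 223.9]))]
 white [ 262  122  110  103 5064] [((361.0, 217.0), 93), ((316.31634521484375, 173.072509765625), 5383), ((364.4245300292969, 130.5471649169922), 110)]
2 blue [(array([ 376,  145,   63,   61, 3604], dtype=int32), array([406.1, 175. ])), (array([ 580,  145,   60,   99, 1140], dtype=int32), array([616.3, 181.9])), (array([ 134,  192,   63,   65, 2577], dtype=int32), array([166.4, 225.2]))]
 white [ 351  121  105  101 4755] [((357.78570556640625, 214.5), 89), ((441.0, 213.0), 77), ((403.5, 173.5), 4917), ((359.2826232910156, 128.8478240966797), 106)]
```

View pics/c2.png

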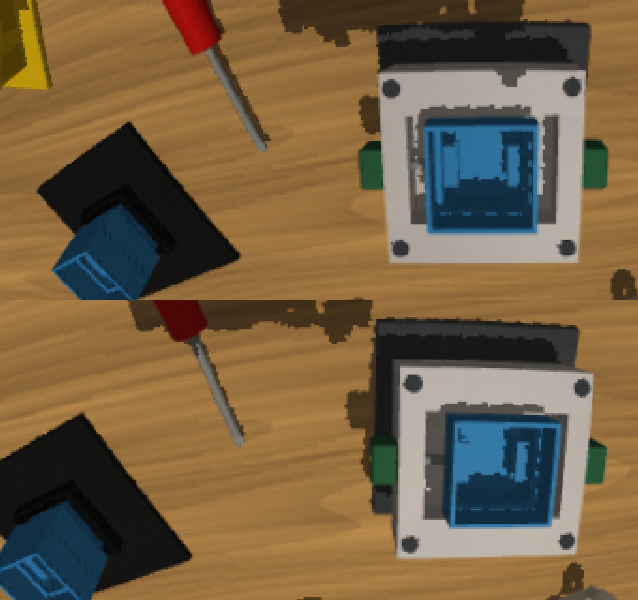

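Both views show the four screw heads and the lower rim corners (view 1: (288,209) and (346,209); view 2: (380,205) and (433,205)). Triangulating them.

```bash
python3 - <<'E'
from h import *
D={k:load("wrist",k) for k in "12"}
S={"1":dict(TR=(364,130),BR=(361,217),TL=(267,131),BL=(273,217)),"2":dict(TL=(359,129),BL=(358,214),BR=(441,213),TR=(450,131))}
def dot(d,p):
    g=cv2.cvtColor(d["img"],cv2.COLOR_RGB2GRAY); x,y=p; w=g[y-8:y+9,x-8:x+9].astype(float)
    n,l,s,c=cv2.connectedComponentsWithStats((w<110).astype(np.uint8)); i=min(range(1,n),key=lambda i:np.hypot(*(c[i]-8))+(s[i][4]<20)*99); return c[i]+[x-8,y-8],s[i][4]
P={}
for n in("TL","TR","BL","BR"):
    q={k:dot(D[k],S[k][n]) for k in "12"}
    P[n],e=tri([(lambda o,v:(o,v[0]))(*ray(D[k],q[k][0],True)) for k in "12"]); print(n,q["1"],q["2"],P[n].round(4),np.round(e,1))
c=sum(P.values())/4
y=(P["TR"]-P["TL"]+P["BR"]-P["BL"])/2; x=(P["BL"]-P["TL"]+P["BR"]-P["TR"])/2
n=np.cross(x,y); n/=np.linalg.norm(n); print("face centre",c.round(4),"len",np.linalg.norm(x),np.linalg.norm(y),"normal",n.round(3),"tilt",np.arccos(n[2]),"yaw",np.arctan2(-y[0],y[1]), "yaw n",np.arctan2(-n[1],-n[0]))
C={}
for k,cx in (("1",316),("2",406)):
    m=[m for s,cc,m in blobs(D[k]["img"],(95,90,50),(112,255,255),200) if abs(cc[0]-cx)<8][0]
    v,u=np.nonzero(m); C[k]=[(u[i],v[i]) for i in (np.argmax(u+v),np.argmax(v-u))]
print(C)
for j in (0,1):
    X,e=tri([(lambda o,v:(o,v[0]))(*ray(D[k],C[k][j],True)) for k in "12"]); B=blockR(np.arctan2(-y[0],y[1])); print(X.round(4),np.round(e,1),"in face frame",(B.T@(X-c)).round(4))
E
```

```text
TL (array([267.76, 131.6 ]), np.int32(75)) (array([359.53424658, 128.94520548]), np.int32(73)) [0.4319 0.1211 0.0619] [0.2 0.2]
TR (array([364.33333333, 130.73333333]), np.int32(75)) (array([449.3968254 , 131.19047619]), np.int32(63)) [0.4463 0.2162 0.0613] [0.1 0.1]
BL (array([272.46153846, 216.89230769]), np.int32(65)) (array([357.74193548, 214.62903226]), np.int32(62)) [0.517  0.1084 0.0936] [0.1 0.1]
BR (array([361.55737705, 216.54098361]), np.int32(61)) (array([441.25, 213.  ]), np.int32(56)) [0.5321 0.2033 0.0925] [0.1 0.1]
face centre [0.4818 0.1623 0.0773] len 0.09194096902369492 0.09615334310409349 normal [-0.337  0.06   0.94 ] tilt 0.34900039825484064 yaw -0.15387369975525234 yaw n -0.17768296754246068
{'1': [(np.int64(345), np.int64(208)), (np.int64(288), np.int64(208))], '2': [(np.int64(433), np.int64(204)), (np.int64(379), np.int64(205))]}
[0.5046 0.1875 0.1061] [0.3 0.3] in face frame [0.0273 0.0285 0.0206]
[0.4984 0.1309 0.1034] [0.1 0.1] in face frame [ 0.0289 -0.0284  0.0173]
```

The block is measured: face centre (0.482, 0.162, 0.077), tilt 0.349, yaw -0.154. The rim corners sit about 19 mm above the face and ±28.5 mm across, which all matches the text, so the cover is centred. Moving in with the fingers closing along block y.

```bash
cat >> h.py <<'E'
B=blockR(-.155); FC=np.array([.4818,.1623,.0773]); MB=axes(-B[:,2],B[:,1])
def inb():
    o=status.get_obs(); return "TCP in face frame mm",(B.T@(o["tool_pos"]-FC)*1e3).round(1),"F block",(B.T@o["contact_force"]).round(1),"t",round(o["t"],2),"open",round(o["opening"],4),"grip",round(float(o["grip_force"]),1)
E
python3 - <<'E'
from h import *
plan(FC+B[:,2]*.06,MB); print(inb())
E
```

```text
t 2.88 turn units [-0.09 -0.   -0.05] then shift in NEW axes [0.12 2.85 3.46] in OLD axes [0.13 2.87 3.44]
('TCP in face frame mm', array([  3.5, -85.4, 163.8]), 'F block', array([-0.6,  0.7, -0.4]), 't', 2.88, 'open', 0.0854, 'grip', 0.0)
```

```bash
python3 -m jog '[[-0.09,0,-0.05,0.04,0.95,0.5,1],[0,0,0,0.04,0.95,1,1],[0,0,0,0.04,0.95,1,1],[0,0,0,0,0,0.9,1],[0,0,0,0,0,0,1]]'|head -3; python3 - <<'E'
from h import *
print(inb()); plan(FC-B[:,2]*.001,MB)
E
```

```text
t: 3.5
tool_pos: [0.4588, 0.1669, 0.1316]
tool_rot: [0.21, 2.791, -0.041]
('TCP in face frame mm', array([-3.4,  1. , 59.1]), 'F block', array([-0.7, -1. , -0.2]), 't', 3.5, 'open', 0.0853, 'grip', 0.0)
t 3.5 turn units [-0.02 -0.07  0.06] then shift in NEW axes [-0.11 -0.03  2.  ] in OLD axes [-0.13 -0.03  2.  ]
```

```bash
python3 -m jog '[[0,-0.07,0.06,-0.12,-0.03,0.6,1],[0,0,0,0,0,0.6,1],[0,0,0,0,0,0.5,1],[0,0,0,0,0,0.3,1],[0,0,0,0,0,0,1]]'|head -3; python3 - <<'E'
from h import *
print(inb())
E
python3 -m jog '[[0,0,0,0,0,0,-0.2],[0,0,0,0,0,0,-0.2],[0,0,0,0,0,0,-0.2],[0,0,0,0,0,0,-0.2]]' 40; python3 - <<'E'
from h import *
print(inb()); grab("wrist","3")
E
```

```text
t: 4.12
tool_pos: [0.4839, 0.1616, 0.0792]
tool_rot: [0.218, 2.779, -0.038]
('TCP in face frame mm', array([ 2.7, -0.3,  1. ]), 'F block', array([ 0.5,  0.2, -0.1]), 't', 4.12, 'open', 0.0852, 'grip', 0.0)
t: 4.62
tool_pos: [0.4846, 0.1619, 0.0807]
tool_rot: [0.218, 2.776, -0.037]
contact_force: [-3.2, 0.8, 6.6]
opening: 0.0571
grip_force: 43.2
('TCP in face frame mm', array([3.8, 0.1, 2.2]), 'F block', array([-0.8,  0.3,  7.4]), 't', 4.62, 'open', 0.0571, 'grip', 43.2)
```

View pics/wrist3.png

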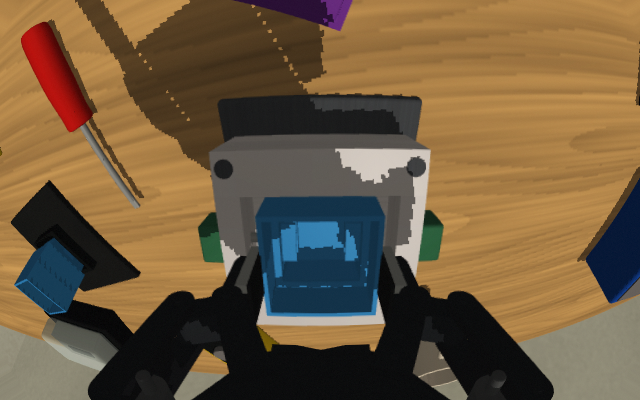

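The cover is gripped at the collar by both pads: opening 57 mm, grip 43 N. Now a gentle lift to feel which end holds it.

```bash
cat > f.py <<'E'
from h import *
o=status.get_obs(); print(inb(),"torque tool",R.from_rotvec(o["tool_rot"]).inv().apply(o["wrist_torque"]).round(2),"world",o["wrist_torque"].round(2))
E
python3 f.py
for i in 1; do python3 -m jog '[[0,0,0,0,0,-0.07,-0.2],[0,0,0,0,0,0,-0.2]]' 60 >/dev/null; python3 f.py; python3 -m jog '[[0,0,0,0,0,-0.07,-0.2],[0,0,0,0,0,0,-0.2]]' >/dev/null; python3 f.py;  python3 -m jog '[[0,0,0,0,0,-0.07,-0.2],[0,0,0,0,0,0,-0.2]]' >/dev/null; python3 f.py; done
```

```text
('TCP in face frame mm', array([3.8, 0.1, 2.2]), 'F block', array([-0.5, -1.1,  7.4]), 't', 4.67, 'open', 0.0566, 'grip', 43.2) torque tool [ 0.12  0.28 -0.02] world [-0.08  0.29 -0.02]
('TCP in face frame mm', array([ 2.3, -0.4,  3.1]), 'F block', array([-0.7,  0.7, -0.8]), 't', 4.92, 'open', 0.0564, 'grip', 64.3) torque tool [-0.01  0.16 -0.  ] world [0.03 0.15 0.  ]
('TCP in face frame mm', array([ 1.7, -0.6,  3.9]), 'F block', array([  3.8,   1.9, -14.2]), 't', 5.17, 'open', 0.0562, 'grip', 69.3) torque tool [-0.49 -0.57 -0.08] world [ 0.34 -0.63  0.25]
('TCP in face frame mm', array([ 1.3, -0.7,  4.4]), 'F block', array([ 10. ,   3.6, -30.5]), 't', 5.42, 'open', 0.0561, 'grip', 73.2) torque tool [-1.31 -1.71 -0.21] world [ 0.87 -1.87  0.65]
```

A jam: 30 N along the axis. The moment about tool x, corrected for the wrist lever arm, puts the contact at y ≈ -23 mm, so the pin is at the -y end. I'll lower to unload, then slide towards +y.

```bash
python3 -m jog '[[0,0,0,0.05,0,0.1,-0.2],[0,0,0,0,0,0,-0.2]]' >/dev/null; python3 f.py
python3 -m jog '[[0,0,0,0,0.13,0,-0.2],[0,0,0,0,0.13,0,-0.2],[0,0,0,0,0,0,-0.2]]' >/dev/null; python3 f.py
python3 -m jog '[[0,0,0,0,0.1,0,-0.2],[0,0,0,0,0,0,-0.2]]' >/dev/null; python3 f.py
```

```text
('TCP in face frame mm', array([ 1.4, -0.6,  3.8]), 'F block', array([  4.5,  -0.8, -10. ]), 't', 5.67, 'open', 0.0563, 'grip', 75.5) torque tool [-0.15 -0.66 -0.1 ] world [ 0.   -0.66  0.15]
('TCP in face frame mm', array([1.4, 7. , 4. ]), 'F block', array([ 3.5, -1. , -5.8]), 't', 6.05, 'open', 0.0559, 'grip', 76.0) torque tool [ 0.11 -0.38 -0.09] world [-0.19 -0.36  0.05]
('TCP in face frame mm', array([ 1.5, 10.7,  4.7]), 'F block', array([ 0.5,  0.3, -1.8]), 't', 6.3, 'open', 0.0561, 'grip', 76.6) torque tool [ 0.04 -0.01 -0.04] world [-0.05  0.    0.02]
```

```bash
python3 -m jog '[[0,0,0,0,0.05,0,-0.2],[0,0,0,0,0,0,-0.2]]' >/dev/null; python3 f.py
python3 -m jog '[[0,0,0,0,0,-0.12,-0.2],[0,0,0,0,0,0,-0.2]]' >/dev/null; python3 f.py;python3 -m jog '[[0,0,0,0,0,-0.12,-0.2],[0,0,0,0,0,0,-0.2]]' >/dev/null; python3 f.py
```

```text
('TCP in face frame mm', array([ 1.5, 12. ,  4.7]), 'F block', array([ 1.1, -2. , -0.4]), 't', 6.55, 'open', 0.0561, 'grip', 76.6) torque tool [ 0.33  0.04 -0.03] world [-0.31  0.09 -0.09]
('TCP in face frame mm', array([ 1.3, 12.3,  8.5]), 'F block', array([0.5, 0.4, 0. ]), 't', 6.8, 'open', 0.0562, 'grip', 76.6) torque tool [-0.05  0.11  0.07] world [ 0.09  0.1  -0.05]
('TCP in face frame mm', array([ 1.4, 12.3, 12.1]), 'F block', array([-0.3,  0.8, -1.9]), 't', 7.05, 'open', 0.0564, 'grip', 76.6) torque tool [ 0.04  0.21 -0.01] world [-0.01  0.22 -0.01]
```

The cover is free at 12 mm, with no lifting force. Lifting out along the cavity axis.

```bash
python3 -m jog '[[0,0,0,0,0,-0.4,-0.2],[0,0,0,0,0,-0.5,-0.2],[0,0,0,0,0,-0.8,-0.2],[0,0,0,0,0,-0.8,-0.2],[0,0,0,0,0,-0.8,-0.2]]' >/dev/null; python3 f.py
python3 -m jog '[[0,0,0,0,0,-0.6,-0.2],[0,0,0,0,0,0,-0.2]]' >/dev/null; python3 f.py
python3 - <<'E'
from h import *
for n in("top","side","wrist"): grab(n,"4")
cv2.imwrite("pics/c4.png",np.vstack([cv2.imread("pics/wrist4.png")[100:400],cv2.imread("pics/side4.png")[80:380]]))
for k in "12":
    d=load("wrist",k)
D=load("top","0")
# stack first guess: mat black quad in wrist 1/2
for k in "12":
    d=load("wrist",k); hsv=cv2.cvtColor(d["img"],cv2.COLOR_RGB2HSV)
    for s,c,m in blobs(d["img"],(95,90,50),(112,255,255),200):
        if c[0]<200: print(k,cv2.approxPolyDP(cv2.convexHull(np.argwhere(m)[:,::-1].astype(np.int32)),2.5,True).reshape(-1,2).tolist())
E
```

```text
('TCP in face frame mm', array([  1.2,  12.2, 112.9]), 'F block', array([ 0.6,  0.2, -0.8]), 't', 7.67, 'open', 0.0561, 'grip', 76.6) torque tool [ 0.    0.15 -0.01] world [0.02 0.15 0.01]
('TCP in face frame mm', array([  2.4,  12.7, 131.6]), 'F block', array([-0.2, -0.5, -0.9]), 't', 7.92, 'open', 0.0562, 'grip', 76.6) torque tool [-0.04  0.16 -0.  ] world [0.06 0.15 0.02]
1 [[144, 221], [132, 244], [114, 252], [87, 229], [104, 205], [123, 194], [142, 214]]
2 [[196, 221], [185, 248], [160, 256], [134, 231], [148, 206], [174, 192]]
```

View pics/c4.png

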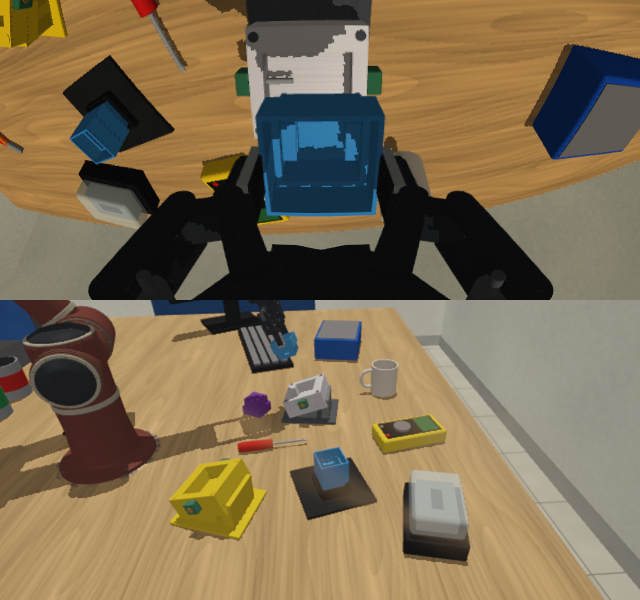

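The cover is held clear of the mould. Next I'll turn the tool upright, set it to the stack yaw (about +0.24) and fly to a viewing place beyond the stack.

```bash
python3 - <<'E'
from h import *
M=axes([0,0,-1],[-np.sin(.243),np.cos(.243),0]); x=M[:,0]
S=np.array([.535,-.155,0]); p=S-x*.06; p[2]=.2; print(p,status.get_obs()["tool_pos"]); plan(p,M)
# held cover rim in tool frame from wrist4
d=load("wrist","4"); T=R.from_rotvec(status.get_obs()["tool_rot"]); t0=status.get_obs()["tool_pos"]
m=max(blobs(d["img"][:, :500],(95,90,30),(112,255,255),200),key=lambda b:b[0][4]); print(m[0])
for px in ((265,313),(377,313),(258,196),(384,196)):
    o,v=ray(d,px,True); o=T.inv().apply(o-t0); v=T.inv().apply(v[0])
    print(px,[(o+v*((z-o[2])/v[2]))[:2].round(4) for z in (-.014,-.017,-.020)])
E
```

```text
[ 0.59323723 -0.14056307  0.2       ] [0.44031301 0.18078862 0.19799531]
t 8.07 turn units [-0.81  4.02 -4.53] then shift in NEW axes [ -2.37 -11.62  -0.07] in OLD axes [-6.31 -9.79  2.26]
[  256   193   128   123 14321]
(265, 313) [array([-0.0283, -0.0302]), array([-0.0257, -0.0295]), array([-0.0231, -0.0288])]
(377, 313) [array([-0.0285,  0.0312]), array([-0.0258,  0.0304]), array([-0.0232,  0.0297])]
(258, 196) [array([ 0.0396, -0.0278]), array([ 0.0406, -0.0272]), array([ 0.0417, -0.0265])]
(384, 196) [array([0.0395, 0.0289]), array([0.0405, 0.0282]), array([0.0416, 0.0275])]
```

```bash
python3 -m jog '[[-0.16,0.8,-0.9,0,0,-0.1,-0.2],[-0.16,0.8,-0.9,0,0,0,-0.2],[-0.16,0.8,-0.9,0,0,0,-0.2],[-0.16,0.8,-0.9,0,0,0,-0.2],[-0.17,0.8,-0.9,0,0,0,-0.2]]' >/dev/null
python3 -m jog '[[0,0,0,-0.2,-0.97,0,-0.2],[0,0,0,-0.2,-0.97,0,-0.2],[0,0,0,-0.2,-0.97,0,-0.2],[0,0,0,-0.2,-0.97,0,-0.2],[0,0,0,-0.2,-0.97,0,-0.2]]' >/dev/null
python3 -m jog '[[0,0,0,-0.2,-0.97,0,-0.2],[0,0,0,-0.2,-0.97,0,-0.2],[0,0,0,-0.2,-0.97,0,-0.2],[0,0,0,0,0,0,-0.2],[0,0,0,0,0,0,-0.2]]' >/dev/null
python3 - <<'E'
from h import *
M=axes([0,0,-1],[-np.sin(.243),np.cos(.243),0]); x=M[:,0]
S=np.array([.535,-.155,0]); p=S-x*.06; p[2]=.2; plan(p,M); grab("wrist","5"); o=status.get_obs(); print(o["tool_pos"],o["contact_force"].round(1),o["grip_force"])
E
python3 -m jog '[[0,0,0,-0.2,-0.97,0,-0.2],[0,0,0,-0.2,-0.97,0,-0.2],[0,0,0,-0.2,-0.97,0,-0.2],[0,0,0,-0.2,-0.97,0,-0.2],[0,0,0,0,0,0,-0.2]]' >/dev/null
python3 - <<'E'
from h import *
grab("wrist","6"); o=status.get_obs(); print(o["tool_pos"])
cv2.imwrite("pics/c6.png",np.vstack([cv2.imread("pics/wrist5.png")[:300],cv2.imread("pics/wrist6.png")[:300]]))
for k in "56":
    d=load("wrist",k)
    for s,c,m in blobs(d["img"],(95,90,30),(112,255,255),200):
        h=cv2.convexHull(np.argwhere(m)[:,::-1].astype(np.int32)); print(k,s,c.round(1),cv2.approxPolyDP(h,2.5,True).reshape(-1,2).tolist())
E
```

```text
t 9.95 turn units [ 0.02  0.01 -0.03] then shift in NEW axes [-0.83 -3.89  0.01] in OLD axes [-0.84 -3.88  0.  ]
[ 0.54110281 -0.0330711   0.20054569] [-0.9 -0.8 -1.2] 76.58192038536072
[ 0.59249405 -0.14049634  0.20101444]
5 [ 158  115   78   71 4784] [197.  150.2] [[235, 169], [221, 183], [166, 185], [158, 125], [178, 119], [231, 115]]
5 [  256   193   129   124 14324] [320.3 253.6] [[375, 197], [384, 216], [375, 313], [338, 316], [267, 314], [256, 219], [264, 197], [281, 193], [358, 193]]
5 [ 573  238   67  102 3020] [607.5 284. ] [[639, 252], [627, 338], [624, 339], [593, 327], [573, 303], [615, 238]]
6 [ 281   87   72   71 4814] [316.7 121.5] [[352, 154], [285, 157], [281, 89], [350, 87]]
6 [  256   193   128   123 14296] [320.3 253.6] [[375, 197], [383, 214], [375, 313], [267, 314], [256, 233], [256, 216], [264, 199], [282, 194], [358, 193]]
6 [ 610  236   30   75 1140] [629.2 276.9] [[639, 310], [610, 285], [639, 236]]
```

View pics/c6.png

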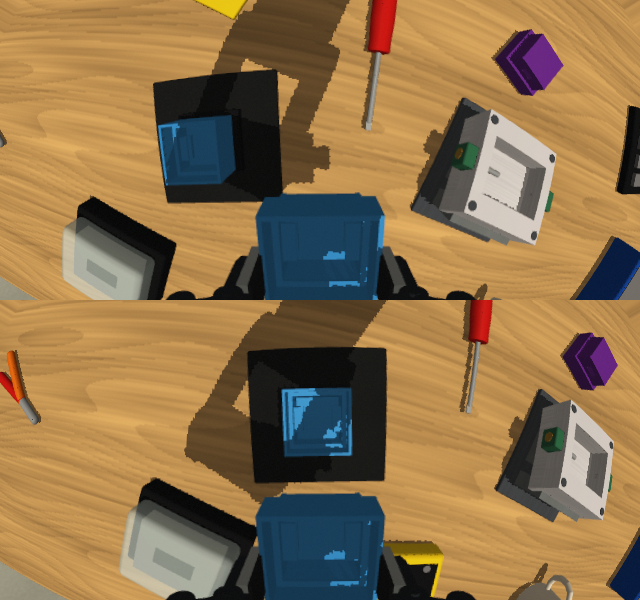

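View 6 looks almost straight down on the stack rim, with corners (281,89), (350,87), (352,154) and (285,157). View 5 sees its left rim corners at (158,125) and (166,185). Triangulating.

```bash
python3 - <<'E'
from h import *
D={k:load("wrist",k) for k in "56"}
r=lambda k,p:(lambda o,v:(o,v[0]))(*ray(D[k],p,True))
for a,b in (((158,125),(281,89)),((166,185),(285,157))): X,e=tri([r("5",a),r("6",b)]); print("rim corner",X.round(4),np.round(e,1))
o,s=status.get_obs(),0; T=R.from_rotvec(o["tool_rot"]).as_matrix(); print(T.round(3).tolist())
for z in (.080,.082,.084):
    Q=plane(D["6"],[(281,88.5),(350.5,86.5),(352.5,154.5),(285,157)],z,True); e=np.roll(Q,-1,0)-Q
    ang=[np.arctan2(*(x[[1,0]]))%(np.pi/2) for x in e]; print(z,Q.mean(0).round(4),np.linalg.norm(e,axis=1).round(4),np.round(ang,3))
# mat as check
d=D["6"]; g=cv2.cvtColor(d["img"],cv2.COLOR_RGB2GRAY); m=((g<60)).astype(np.uint8); m[188:]=0; m[:,:240]=0; m[:,395:]=0
m|=0; h=cv2.convexHull(np.argwhere(cv2.morphologyEx(m,cv2.MORPH_OPEN,np.ones((5,5))))[:,::-1].astype(np.int32)); P=cv2.approxPolyDP(h,5,True).reshape(-1,2); print(P.tolist()); print(plane(d,P,.008,True).round(4).tolist())
print("tool yaw",np.arctan2(-T[0,1],T[1,1]),o["tool_pos"])
E
```

```text
rim corner [ 0.5146 -0.1937  0.0807] [0. 0.]
rim corner [ 0.5706 -0.1777  0.0826] [0.4 0.4]
[[-0.971, -0.238, 0.001], [-0.238, 0.971, 0.002], [-0.002, 0.001, -1.0]]
0.08 [ 0.5351 -0.1576  0.08  ] [0.0583 0.0589 0.0589 0.0595] [0.264 0.284 0.275 0.275]
0.082 [ 0.5349 -0.1576  0.082 ] [0.0578 0.0585 0.0584 0.0591] [0.264 0.284 0.275 0.275]
0.084 [ 0.5347 -0.1576  0.084 ] [0.0574 0.058  0.058  0.0586] [0.264 0.284 0.275 0.275]
[[383, 179], [255, 183], [247, 52], [385, 49]]
[[0.5868, -0.0684, 0.008], [0.626, -0.21, 0.008], [0.4831, -0.2483, 0.008], [0.4456, -0.1052, 0.008]]
tool yaw 0.2402195202724107 [ 0.59249405 -0.14049634  0.20101444]
```

The stack rim is at (0.535, -0.158, 0.082), yaw 0.275, sides 58 mm, which agrees with the mat centre and edges. Moving above it.

```bash
cat >> h.py <<'E'
SC=np.array([.5349,-.1576,0]); SY=.275; MS=axes([0,0,-1],[-np.sin(SY),np.cos(SY),0])
def over(z,cx=.003,cy=0): p=SC-MS[:,0]*cx-MS[:,1]*cy; p[2]=z; return p
E
python3 -c "
from h import *
plan(over(.135),MS)"
```

```text
t 10.68 turn units [ 0.02  0.02 -0.4 ] then shift in NEW axes [ 1.9  -0.03  2.2 ] in OLD axes [ 1.9 -0.1  2.2]
```

```bash
python3 -m jog '[[0.02,0.02,-0.4,0.6,-0.03,0,-0.2],[0,0,0,0.7,0,0.3,-0.2],[0,0,0,0.6,0,0.9,-0.2],[0,0,0,0,0,1,-0.2],[0,0,0,0,0,0,-0.2]]' >/dev/null
python3 - <<'E'
from h import *
plan(over(.135),MS); o=status.get_obs(); print(o["contact_force"].round(1),o["tool_pos"])
for n in("side","top","wrist"): grab(n,"7")
s=cv2.imread("pics/side7.png");t=cv2.imread("pics/top7.png");w=cv2.imread("pics/wrist7.png")
z=lambda a:cv2.resize(a,(400,300),interpolation=cv2.INTER_CUBIC)
cv2.imwrite("pics/c7.png",np.hstack([cv2.resize(s[170:290,275:395],(400,400),interpolation=cv2.INTER_CUBIC),cv2.resize(w[100:320,200:420],(400,400),interpolation=cv2.INTER_CUBIC)]))
d=load("side","7")
m=cv2.inRange(cv2.cvtColor(d["img"],cv2.COLOR_RGB2HSV),np.array((95,90,40)),np.array((112,255,255)))
for r in range(190,285,3):
    u=np.nonzero(m[r,290:380])[0]
    if len(u): print(r,u.min()+290,u.max()+290,end=' | ')
E
```

```text
t 11.3 turn units [ 0.03 -0.05  0.02] then shift in NEW axes [-0.05 -0.09 -0.09] in OLD axes [-0.05 -0.09 -0.09]
[-0.2  0.8 -0.4] [ 0.53547206 -0.15465372  0.13241948]
202 321 328 | 205 311 329 | 208 311 328 | 211 311 344 | 214 312 346 | 217 313 346 | 220 315 346 | 223 315 346 | 226 317 343 | 229 318 342 | 232 316 342 | 235 315 343 | 238 316 345 | 241 319 348 | 244 321 348 | 247 326 348 | 250 326 348 | 253 322 348 | 256 318 348 | 259 319 347 | 262 320 331 | 265 321 333 | 268 322 330 |
```

View pics/c7.png

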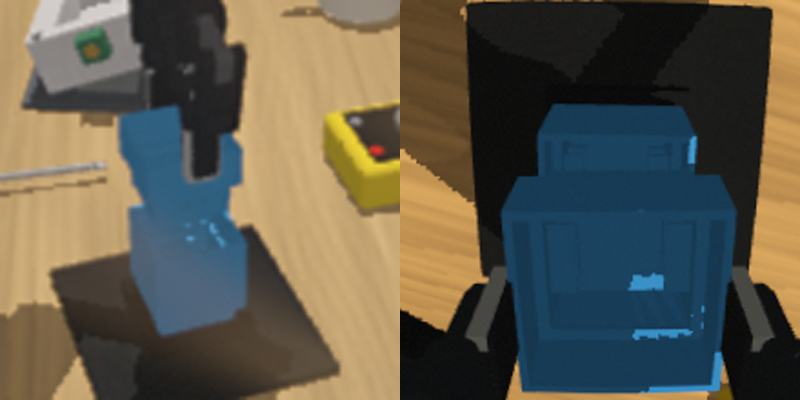

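```bash
python3 - <<'E'
from h import *
d=load("side","7"); o=status.get_obs(); T=R.from_rotvec(o["tool_rot"]).as_matrix()
sq=np.array([(a,b) for a in(-.029,.029) for b in(-.029,.029)])
def ext(C,Rm,zs):
    for z in zs:
        P=proj(d,[C+Rm@np.array([a,b,0])+np.array([0,0,z]) for a,b in sq]); i,j=P[:,0].argmin(),P[:,0].argmax(); print(" z",round(C[2]+z,3),"left",P[i].round(1),"right",P[j].round(1))
print("stack"); ext(SC,MS,(.082,.070,.058))
for cx in (.001,.003,.005):
    print("held",cx); ext(o["tool_pos"]+T@np.array([cx,0,0]),T,(.016,.003,-.01))
m=cv2.inRange(cv2.cvtColor(d["img"],cv2.COLOR_RGB2HSV),np.array((95,80,30)),np.array((112,255,255)))
print([(r,(np.nonzero(m[r,290:380])[0][[0,-1]]+290).tolist()) for r in (206,210,214,218,221,224,236,240,244,248)])
E
```

```text
stack
 z 0.082 left [311.9 231.1] right [347.9 241.4]
 z 0.07 left [312.2 235.6] right [347.9 246. ]
 z 0.058 left [312.4 240. ] right [347.8 250.5]
held 0.001
 z 0.153 left [311.9 202.6] right [349.8 212.1]
 z 0.14 left [312.2 208. ] right [349.7 217.6]
 z 0.127 left [312.4 213.3] right [349.6 223. ]
held 0.003
 z 0.153 left [310.9 202.8] right [348.8 212.3]
 z 0.14 left [311.2 208.2] right [348.7 217.8]
 z 0.127 left [311.5 213.5] right [348.7 223.3]
held 0.005
 z 0.153 left [310. 203.] right [347.9 212.5]
 z 0.14 left [310.3 208.4] right [347.8 218.1]
 z 0.127 left [310.5 213.7] right [347.7 223.5]
[(206, [311, 329]), (210, [311, 343]), (214, [312, 346]), (218, [314, 346]), (221, [315, 346]), (224, [315, 346]), (236, [315, 343]), (240, [315, 347]), (244, [318, 348]), (248, [315, 348])]
```

```bash
python3 -m jog '[[0,0,0,0,0,0,-0.2]]' >/dev/null; python3 - <<'E'
from h import *
plan(over(.135,.004),MS)
for k in "78":
    d=load("wrist","7") if k=="7" else grab("wrist","8")
    o=status.get_obs(); T=R.from_rotvec(o["tool_rot"]).as_matrix()
    Q=plane(d,[(275.9,175.4),(362.3,175.4)],.082,True); print(k,Q.round(4),"in tool",((Q-o["tool_pos"])@T).round(4),"stack frame",((Q-SC)@MS).round(4))
plan(over(.135,.004),MS)
E
```

```text
t 11.57 turn units [-0.04  0.03  0.01] then shift in NEW axes [0.01 0.02 0.07] in OLD axes [0.01 0.02 0.07]
7 [[ 0.516  -0.1924  0.082 ]
 [ 0.5005 -0.1373  0.082 ]] in tool [[ 0.032  -0.0277  0.0552]
 [ 0.0319  0.0296  0.055 ]] stack frame [[ 0.0276 -0.0284 -0.082 ]
 [ 0.0276  0.0289 -0.082 ]]
8 [[ 0.5174 -0.1934  0.082 ]
 [ 0.5018 -0.138   0.082 ]] in tool [[ 0.0307 -0.0291  0.055 ]
 [ 0.0307  0.0285  0.0548]] stack frame [[ 0.0266 -0.0297 -0.082 ]
 [ 0.0265  0.0279 -0.082 ]]
t 11.62 turn units [-0.03  0.03  0.01] then shift in NEW axes [0.   0.02 0.07] in OLD axes [0.   0.02 0.07]
```

```bash
python3 - <<'E'
from h import *
d=load("wrist","8"); o=status.get_obs(); T=R.from_rotvec(o["tool_rot"]).as_matrix()
for z in (-.012,-.015,-.018,-.021):
    Q=plane(d,[(257.5,216),(383.5,216),(266.5,313.5),(375.5,313.5)],o["tool_pos"][2]-z,True); q=((Q-o["tool_pos"])@T*1e3).round(1)[:,:2]; print(z,q.tolist(),"x len",q[0,0]-q[2,0],"x mid",(q[0,0]+q[2,0])/2,"widths",q[1,1]-q[0,1],q[3,1]-q[2,1])
g=cv2.cvtColor(d["img"],cv2.COLOR_RGB2GRAY); print("col310 rows160-235",g[160:235:1,310].tolist()); print("300-320",g[300:322,310].tolist())
E
```

```text
-0.012 [[29.6, -28.7], [29.5, 29.9], [-29.6, -29.4], [-29.6, 31.0]] x len 59.2 x mid 0.0 widths 58.599999999999994 60.4
-0.015 [[30.8, -28.1], [30.8, 29.2], [-26.9, -28.7], [-26.9, 30.3]] x len 57.7 x mid 1.950000000000001 widths 57.3 59.0
-0.018 [[32.1, -27.4], [32.1, 28.6], [-24.3, -28.0], [-24.3, 29.6]] x len 56.400000000000006 x mid 3.9000000000000004 widths 56.0 57.6
-0.021 [[33.4, -26.7], [33.4, 27.9], [-21.7, -27.3], [-21.7, 28.9]] x len 55.099999999999994 x mid 5.85 widths 54.599999999999994 56.2
col310 rows160-235 [51, 50, 49, 51, 50, 51, 51, 51, 51, 50, 51, 51, 55, 58, 60, 57, 58, 58, 58, 59, 58, 59, 58, 58, 58, 58, 58, 58, 56, 58, 58, 58, 57, 55, 52, 49, 50, 50, 49, 50, 52, 50, 52, 51, 50, 51, 51, 51, 51, 51, 52, 52, 51, 50, 50, 50, 54, 58, 57, 59, 58, 59, 58, 58, 59, 58, 57, 57, 59, 57, 58, 58, 58, 56, 57]
300-320 [51, 50, 50, 52, 51, 51, 52, 51, 50, 51, 50, 51, 49, 58, 58, 58, 122, 152, 157, 155, 152, 147]
```

Held rim and stack rim agree with the cover sitting at about +3 mm tool x, and the stack about 1 mm further along +x. I'll correct by about 1 mm and descend, watching the force.

```bash
cat > g.py <<'E'
from h import *
o=status.get_obs(); T=R.from_rotvec(o["tool_rot"]).as_matrix(); p=((o["tool_pos"]-SC)@MS*1e3); print("t",round(o["t"],2),"TCP stack xy",p[:2].round(1),"z",round(o["tool_pos"][2]*1e3,1),"F tool",(T.T@o["contact_force"]).round(1),"M tool",(T.T@o["wrist_torque"]).round(2),"grip",round(float(o["grip_force"])))
E
python3 -m jog '[[0,0,0,0.03,-0.01,0.3,-0.2],[0,0,0,0,0,0.3,-0.2],[0,0,0,0,0,0,-0.2]]'>/dev/null; python3 g.py
python3 -m jog '[[0,0,0,0,0,0.15,-0.2],[0,0,0,0,0,0,-0.2]]'>/dev/null; python3 g.py
python3 -m jog '[[0,0,0,0,0,0.1,-0.2],[0,0,0,0,0,0,-0.2]]'>/dev/null; python3 g.py
```

```text
t 12.0 TCP stack xy [-1.3  0.3] z 115.6 F tool [ 0.6 -0.2  0.7] M tool [0.02 0.05 0.  ] grip 77
t 12.25 TCP stack xy [-2.  -0.3] z 112.4 F tool [-0.6  0.4  1.2] M tool [-0.02 -0.01  0.03] grip 77
t 12.5 TCP stack xy [-2.1 -0.3] z 109.6 F tool [1.  0.3 0.4] M tool [0.02 0.03 0.02] grip 77
```

```bash

python3 -m jog '[[0,0,0,-0.02,0,0.13,-0.2],[0,0,0,0,0,0,-0.2]]'>/dev/null; python3 g.py
python3 -m jog '[[0,0,0,0,0,0.13,-0.2],[0,0,0,0,0,0,-0.2]]'>/dev/null; python3 g.py
python3 -m jog '[[0,0,0,0,0,0.1,-0.2],[0,0,0,0,0,0,-0.2]]'>/dev/null; python3 g.py
```

```text
t 12.75 TCP stack xy [-2.6 -0.2] z 105.5 F tool [-0.8  0.2  0.6] M tool [-0.02  0.    0.01] grip 77
t 13.0 TCP stack xy [-2.5 -0.2] z 101.5 F tool [0.4 0.6 0.9] M tool [ 0.02 -0.03  0.04] grip 77
t 13.25 TCP stack xy [-2.6 -0.3] z 98.7 F tool [-1.7  0.   1.3] M tool [0.   0.09 0.  ] grip 77
```

```bash

python3 -m jog '[[0,0,0,0,0,0.07,-0.2],[0,0,0,0,0,0,-0.2]]'>/dev/null; python3 g.py
python3 -m jog '[[0,0,0,0,0,0.07,-0.2],[0,0,0,0,0,0,-0.2]]'>/dev/null; python3 g.py
python3 -m jog '[[0,0,0,0,0,0.05,-0.2],[0,0,0,0,0,0,-0.2]]'>/dev/null; python3 g.py
```

```text
t 13.5 TCP stack xy [-2.7 -0.3] z 96.7 F tool [1.2 0.  1.2] M tool [-0.    0.02  0.01] grip 77
t 13.75 TCP stack xy [-2.7 -0.3] z 94.6 F tool [-0.   0.1  0.9] M tool [ 0.01 -0.03  0.02] grip 77
t 14.0 TCP stack xy [-2.7 -0.3] z 93.1 F tool [-0.   0.4  0.3] M tool [-0.02 -0.01  0.04] grip 77
```

```bash

python3 -m jog '[[0,0,0,0,0,0.04,-0.2],[0,0,0,0,0,0,-0.2]]'>/dev/null; python3 g.py
python3 -m jog '[[0,0,0,0,0,0.04,-0.2],[0,0,0,0,0,0,-0.2]]'>/dev/null; python3 g.py
python3 -m jog '[[0,0,0,0,0,0.03,-0.2],[0,0,0,0,0,0,-0.2]]'>/dev/null; python3 g.py
```

```text
t 14.25 TCP stack xy [-2.8 -0.4] z 92.0 F tool [ 0.1 -0.3  0.7] M tool [0.03 0.   0.02] grip 77
t 14.5 TCP stack xy [-3.1 -0.6] z 91.4 F tool [ 0.1  1.  -1.5] M tool [-0.07 -0.01  0.02] grip 77
t 14.75 TCP stack xy [-3.3 -0.6] z 91.3 F tool [ 1.1  1.  -6.2] M tool [-0.35  0.31  0.02] grip 77
```

The vertical force builds at TCP z 91.4 mm, where the shoulder was expected to seat. A little more press, then a look before letting go.

```bash

python3 -m jog '[[0,0,0,0,0,0.04,-0.2],[0,0,0,0,0,0,-0.2],[0,0,0,0,0,0,-0.2]]'>/dev/null; python3 g.py
python3 - <<'E'
from h import *
grab("side","9");grab("wrist","9")
s=cv2.imread("pics/side9.png");w=cv2.imread("pics/wrist9.png")
cv2.imwrite("pics/c9.png",np.hstack([cv2.resize(s[170:290,275:395],(400,400),interpolation=cv2.INTER_CUBIC),cv2.resize(w[100:320,200:420],(400,400),interpolation=cv2.INTER_CUBIC)]))
E
```

```text
t 15.12 TCP stack xy [-3.6 -0.7] z 91.3 F tool [  3.4   3.5 -11.6] M tool [-0.73  0.57 -0.03] grip 78
```

View pics/c9.png

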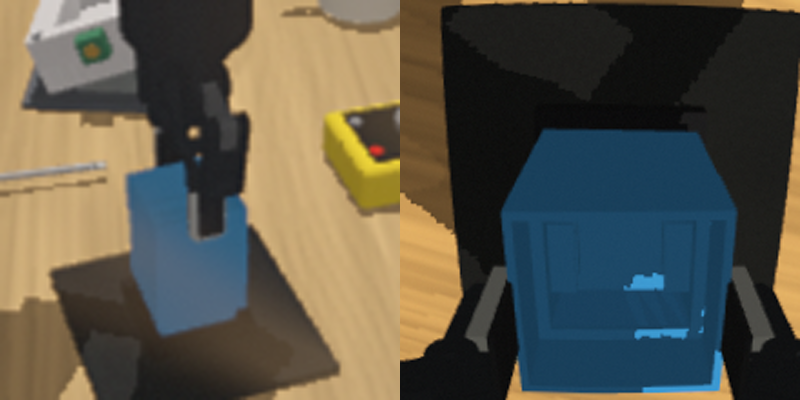

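Side and wrist views show the cover flush on the stack, with its collar walls continuous. I'll ease the press and let go gently.

```bash

python3 -m jog '[[0,0,0,0,0,-0.07,-0.2],[0,0,0,0,0,0,-0.2]]' 20 >/dev/null; python3 g.py
python3 -m jog '[[0,0,0,0,0,0,0.45],[0,0,0,0,0,0,0.7],[0,0,0,0,0,0,1],[0,0,0,0,0,0,1],[0,0,0,0,0,0,1]]'|tail -2; python3 g.py
python3 -m jog '[[0,0,0,0,0,-0.3,1],[0,0,0,0,0,-0.6,1],[0,0,0,0,0,-1,1],[0,0,0,0,0,-1,1],[0,0,0,0,0,-1,1]]'>/dev/null
python3 -m jog '[[0,0,0,-0.8,0,-0.3,1],[0,0,0,-0.8,0,0,1],[0,0,0,-0.8,0,0,1],[0,0,0,0,0,0,1],[0,0,0,0,0,0,1]]'>/dev/null; python3 g.py
python3 - <<'E'
from h import *
grab("side","10");d=grab("wrist","10")
s=cv2.imread("pics/side10.png");w=cv2.imread("pics/wrist10.png")
cv2.imwrite("pics/c10.png",np.hstack([cv2.resize(s[170:290,275:395],(400,400),interpolation=cv2.INTER_CUBIC),cv2.resize(w[0:300,170:470],(400,400),interpolation=cv2.INTER_CUBIC)]))
for s,c,m in blobs(d["img"],(95,90,30),(112,255,255),200):
    h=cv2.convexHull(np.argwhere(m)[:,::-1].astype(np.int32)); P=cv2.approxPolyDP(h,2.5,True).reshape(-1,2); print(P.tolist()); 
    for z in (.108,.112): Q=plane(d,P,z,True);print(((Q-SC)@MS*1e3)[:,:2].round(1).tolist())
E
```

```text
t 15.47 TCP stack xy [-3.1 -0.7] z 91.3 F tool [ 0.9  0.1 -2.8] M tool [-0.04 -0.05 -0.  ] grip 77
opening: 0.0852
grip_force: 0.0
t 16.1 TCP stack xy [-2.8 -0.4] z 90.9 F tool [ 0.2  0.2 -0.1] M tool [ 0.02 -0.01  0.03] grip 0
t 17.35 TCP stack xy [-74.4  -0.3] z 217.7 F tool [-0.4 -0.1 -0.2] M tool [ 0.04  0.04 -0.01] grip 0
[[356, 140], [285, 141], [283, 71], [356, 70]]
[[-28.0, 29.5], [-28.7, -29.0], [28.9, -29.6], [29.6, 28.7]]
[[-27.4, 29.1], [-28.1, -28.5], [28.7, -29.1], [29.3, 28.3]]
[[639, 317], [603, 286], [639, 225]]
[[-338.7, 647.3], [-221.1, 425.0], [-123.2, 470.6]]
[[-333.2, 637.1], [-217.4, 418.3], [-121.1, 463.1]]
```

View pics/c10.png

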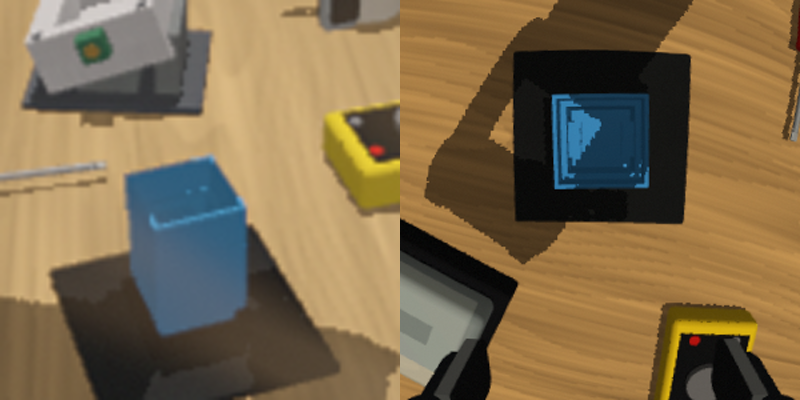

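The cover stands square and flush on the stack. Its rim is centred within 1 mm at about z = 0.108, and the gripper is clear.

```bash
python3 -c "
from station import finish_job
print(finish_job())"
```

```text
the job is handed in; nothing more can be done
None
```

I slid the cover off the pin at the -y end, lifted it out, and nested it in the top stacked cover. It was held until seated, then released and handed in at about 17 s; the last pictures show it flush and centred within 1 mm, and no score came back.

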